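# Centre the tippy pomade jar on its stand

## Robot

A 7-joint arm with a two-finger parallel gripper is mounted at the origin on the work surface. World frame = base frame: x ahead of the robot, y to its left, z up, the work surface at z = 0. Lengths are in m, angles in rad, forces in N, time in s.
With the tool pointing down it reaches from about 0.4 to 0.875 m from the base axis. Payload 4.4 kg.
Tool frame: the origin (TCP) lies on the centre line of the jaws, within the pads' length; the fingertips stand 11 mm ahead of it and the grasp point (between the pads) lies 8 mm behind it (tcp_to_tips is the distance from the TCP to the fingertips, in m); z points along the fingers, y is the line along which they close (so a half turn about z gives the same grasp; the last joint's range is limited). The gripper opens to 85 mm and grips with 20 to 120 N. Pads are 22 mm wide; open, the fingers measure 114 mm over their backs; the gripper's body (76 mm by 85 mm) begins 54 mm behind the grasp point. The pads swing forward as they close: fully open they stand 13 mm farther back than shut.
Start: joints at [-1.171, 0.628, 0.038, 1.517, -0.027, 0.996, -0.02], TCP at [0.292, 0.581, 0.242] pointing down, gripper open.
Joint ranges: [-3.06, 3.06], [-0.37, 2.12], [-1.25, 1.32], [0.18, 2.47], [-1.1, 4.24], [0.23, 1.98], [-2.94, 2.94]. Speed limits (rad/s): [2.57, 2.57, 3.14, 3.14, 3.14, 3.14, 3.14].

## Interface

Orientations are given as a rotation vector (axis times angle).
In Python, from cell import * gives the robot as it stands.
- The arm moves only by the tool servo_tool, never from a script. Its argument "deltas" is a list of rows, each a list of 6 numbers: the shift along the tool's x, y, z scaled (see below), then the turn, a rotation vector about the tool's x, y, z scaled (see below). In form: [[tx, ty, tz, wx, wy, wz], ...]. A call has 1 to 5 rows; each row shifts and turns the commanded pose from where the row before left it, along the tool's axes as they then stand; what a row does not reach is not made up. The controller multiplies each number of a shift by 0.25 m and each number of a turn by 2 rad. A row lasts 1/10 s, in which the tool goes at most 50 mm and 8.59 degrees, less where a joint would pass 70% of its speed; a pose out of reach is approached as far as the arm can. A call with a number of a shift or a turn outside -1 to 1 is refused whole. A call with a gripper value outside its range is refused whole. "fingers" is the opening in per cent of the stroke, from 0 (shut) to 100 (fully open), set as the call begins (left out, the last holds). The fingers move at their own pace and stop on an object; "grip_force" is the grip in N (left out, the last holds). Time passes only in rows, so rows that do not move let the fingers close. It gives the time, the measured TCP pose, the force, the opening and the grip force at its end, in the units of the state.
- state(): the state, without advancing time (a new reading comes with each control period).
- capture(name): name is "side" or "top" or "wrist"; returns (picture, depth): 420x560x3 uint8, blue, green, red; 420x560 float32, m along the optical axis (not along the pixel's ray), 0 where there is no reading.
- camera_info(name): a dict with "camera_matrix" (3x3 intrinsics, pixels), "D" ([k1, k2, p1, p2, k3] as OpenCV has them; the pictures are not rectified), "world_to_cam" (4x4, takes a point from world to camera coordinates). Camera axes: x right, y down, z forward; pixel columns grow to the right and rows downward; lengths in m; the calibration is good to about 2 mm. A picture is of the moment at which its call begins: read the wrist's pose just before it. camera_info takes no time and is no camera call; for the wrist camera it gives the pose at the moment of the call.
- close_job(): hands the job in; it is judged then, once.
Trained networks look in the newest picture that a camera, given by its name, has taken for a name from the list of things; names that differ only in an ending like _2 or _b are one class to them, and where a whole thing is asked for, a point or a joint stands for the part that bears it (a point fixed in the world has none). Each returns a list of dicts, best first, with "conf" (0 to 1); they miss things now and then, are a little off and sometimes report something else, mostly with a low value. They report only what shows in the picture. A call takes as long as a camera call. They do not tell look-alikes from the thing itself.
- boxes_of(camera, thing): "at" ([x, y, z] in m, in world coordinates, good to about 4 mm: the middle of the surface that is visible of it).
- masks_of(camera, thing): "mask" (420x560 bool, what is visible of it).
- mark_of(camera, thing): "at" ([x, y, z] in m, in world coordinates, good to about 4 mm: a listed point, or the origin of a listed thing).
The state is a dict: "time_s": time; "qpos": joint angles; "joint_velocities": joint speeds; "tau": joint torques, N m; "tcp_pos": TCP position; "orientation": TCP orientation; "force": force on the tool from outside, world axes, zero at the start; "ft_torque": the same for the moment, N m; "width": opening from 0.0 (shut) to 1.0 (fully open); "grasp_force": force on a finger pad.
Only numpy, scipy, OpenCV 4.12 (cv2) and the standard library are available. Lean on these libraries where they do the work, as an engineer would, in place of code of your own. Each camera call takes 0.05 s, during which the arm holds its last target. There are 200 camera calls.

## Task

The amber pomade jar has been left off to one side of its small round wooden stand, hanging over the edge. Push it back to the middle of the stand with light, gentle taps of the fingertips, so that it is centred to within half a centimetre, and leave it standing there upright and still. It tips easily: do not knock it over or off, do not pinch or lift it, and leave the clipper, the combs and the organiser undisturbed.

Things in the scene. Friction and masses are not known exactly. Their poses are not given: they have to be found in the camera images.
- jar: closed jar of amber glass, black twist cap, round about its z axis, 0.12-0.21 kg, loose on the stand. Origin: centre of the foot's underside. Heights above it: foot 36 mm in diameter up to 8 mm; widening to 60 mm at 16 mm; straight wall 60 mm in diameter from 16 to 36 mm; shoulder; cap 50 mm in diameter from 42 to 54 mm (top). Too rough: over 8 N from the fingers; any pinch is more.
- jar_wall (a point): point on the jar's axis 20 mm above its underside: the height to push at, low on the straight glass wall, whose surface is 30 mm from the axis. With the fingertips 10 to 16 mm above the stand's top a slow push of about 1 N slides the jar; pushed hard, fast or near the cap it tips over.
- stand: small round wooden stand screwed to the bench: dark foot and stem, white-painted flat top disc 84 mm in diameter, no rim. Origin: centre of its underside; the middle is the vertical line through it, the flat top 45 mm above it. Its yaw is arbitrary. The jar starts 17 to 23 mm off the middle in any direction. The bench is clear for 120 mm around the stand's middle.
- clipper: silver battery hair clipper lying on the bench beyond the stand, about 165 x 44 mm and 36 mm high, loose; origin under its body, x along its length. Leave it alone.
- combs: black plastic strip 60 x 200 mm carrying four grey guard combs in a row, up to 42 mm high, loose on the bench to one side of the stand; origin: centre of the underside, the row runs along its y. Leave it alone.
- organiser_rim (a point): point on the upper rim of the clear acrylic organiser, a round divided tray 190 mm in diameter with its rim 77 mm above the bench and bottles and brushes up to 145 mm high, which turns easily on a fixed white turntable on the other side of the stand. The point lies 95 mm from the turntable's axis, in the point's own x direction. Leave it alone.
Mind the look-alikes: they are no part of the job. Of the things that look like the jar, the larger one is meant. Of the things shaped like the stand, the wooden one is meant.

How it is judged:
At the end, for the whole second after the job is handed in: The jar stands upright (within 0.05 rad) and still on the stand's top, its foot's centre less than 5 mm horizontally from the middle of the stand; clipper, combs and organiser within 10 mm of where they were (horizontal distance between jar and stand below 0.005 m and z of jar in the frame of stand between 0.043 and 0.047 m and angle between jar's own z axis and vertical below 0.05 rad and linear speed of jar below 0.01 m/s and angular speed of jar below 0.1 rad/s and distance of each of clipper, combs, organiser_rim from where it was at the start of the episode below 0.01 m); the robot touches nothing.
It fails at once if the jar is tipped by more than 0.3 rad (angle between jar's own z axis and vertical above 0.3 rad).
It fails at once if the jar is lifted: its foot's centre rises more than 7 mm above the stand's top (z of jar in the frame of stand above 0.052 m).
It fails at once if the jar falls off the stand (z of jar in the frame of stand below 0.04 m).
It fails at once if the jar is pinched or pushed roughly (more than 8 N from the fingers) (contact force between the fingers and jar above 8 N).
It fails at once if the clipper, the combs or the organiser's rim is shifted by more than 10 mm (distance of any of clipper, combs, organiser_rim from where it was at the start of the episode above 0.01 m).
It also fails if it takes over 48 s, if anything falls off the work surface, if the arm or the gripper's body presses on something with over 40 N, if the wrist force passes 120 N, or if a joint passes its speed limit or range.

## Working session

There is one attempt and no reset: what is moved stays moved. The work goes in short steps, Python scripts to look and compute and a tool call to move; the robot and the scene stay as the last step left them, time stands still between calls to the robot, and variables do not carry over. Pictures are saved under pics/ and viewed, at most 10 in all, crops included, and the job is handed in when it is done.

Besides the shell and the picture viewer there is one more tool, called after "Request:" as name(argument=value, ...), one argument or row to a line, values as JSON. servo_tool: Moves the arm, as the interface text tells. Its arguments: {"type":"object","properties":{"deltas":{"type":"array","items":{"type":"array","items":{"type":"number","minimum":-1,"maximum":1}}},"fingers":{"type":"number"},"grip_force":{"type":"number"}},"required":["deltas"]}

```bash
mkdir -p pics
cat > h.py <<'E'
from cell import *
import numpy as np, cv2
E
python3 - <<'E'
from h import *
s=state();print(s['time_s'],s['tcp_pos'],s['orientation'],s['width'],s.get('tcp_to_tips'))
ims=[]
for c in("top","side"):
    p,d=capture(c);ims.append(p);cv2.imwrite(f"pics/{c}0.png",p)
    for t in("jar","stand"):
        for f in(boxes_of,mark_of):
            print(c,t,f.__name__,[(np.round(r['at'],3).tolist(),round(r['conf'],2)) for r in f(c,t)])
    i=camera_info(c);print(np.round(np.linalg.inv(i['world_to_cam'])[:3,[2,3]],3).tolist())
for t in("clipper","combs","organiser_rim"): print(t,[(np.round(r['at'],3).tolist(),round(r['conf'],2)) for r in mark_of("top",t)])
print(state()['time_s'])
E
```

```text
0.0 [0.29164607 0.58021843 0.24139841] [-7.25041827e-01 -3.05633210e+00  2.89081681e-03] 1.0019316049434255 None
top jar call [([0.599, 0.016, 0.04], 0.8), ([0.481, 0.01, 0.1], 0.74)]
top jar call [([0.48, 0.013, 0.045], 0.83), ([0.602, 0.016, 0.001], 0.7)]
top stand call [([0.475, 0.047, 0.047], 0.86), ([0.356, 0.081, 0.043], 0.74)]
top stand call [([0.482, 0.029, -0.001], 0.9), ([0.359, 0.079, -0.002], 0.75)]
[[0.149, 0.361], [0.011, -0.012], [-0.989, 1.345]]
side jar call [([0.475, -0.0, 0.09], 0.96), ([0.595, 0.009, 0.035], 0.74), ([0.464, 0.009, 0.043], 0.56)]
side jar call [([0.482, 0.012, 0.045], 0.79), ([0.603, 0.017, 0.002], 0.55)]
side stand call [([0.356, 0.068, 0.041], 0.79), ([0.462, 0.012, 0.041], 0.72)]
side stand call [([0.358, 0.08, -0.002], 0.98), ([0.486, 0.032, -0.001], 0.55)]
[[0.434, 0.108], [0.569, -0.643], [-0.698, 0.83]]
clipper [([0.767, 0.064, -0.0], 0.91)]
combs [([0.551, -0.337, 0.003], 0.87), ([0.485, 0.032, -0.001], 0.56)]
organiser_rim [([0.668, 0.365, 0.08], 0.7)]
0.65
```

View pics/top0.png

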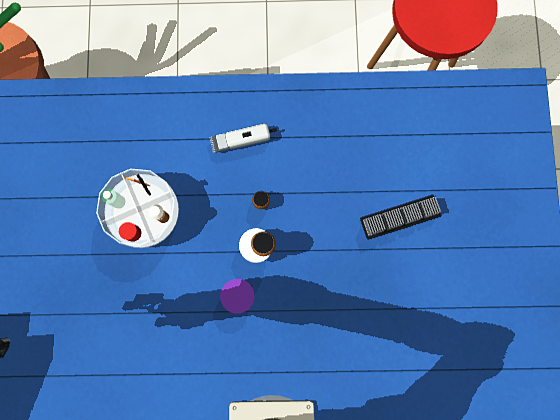

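View pics/side0.png

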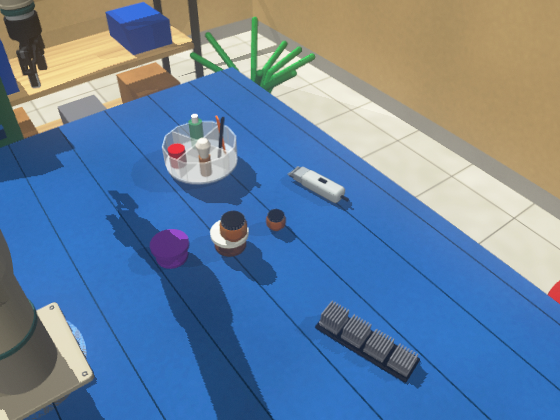

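The top view shows the white disc at about (255,245) with the jar's black cap at (263,243). The small look-alike jar is at (261,200) and the purple look-alike stand at (237,296). The side view agrees: jar at (233,226), purple stand at (170,248). So the jar sits about 18 mm towards -y and has to be pushed towards +y. Next I'll fit the circles precisely.

```bash
cat >> h.py <<'E'
from scipy.optimize import least_squares
from scipy.spatial.transform import Rotation as R
def toplane(c,px,z):
    i=camera_info(c);K=np.array(i['camera_matrix']);T=np.linalg.inv(np.array(i['world_to_cam']))
    n=cv2.undistortPoints(np.float64(px).reshape(-1,1,2),K,np.array(i['D'],float)).reshape(-1,2)
    d=np.c_[n,np.ones(len(n))]@T[:3,:3].T;o=T[:3,3]
    return (o+d*((z-o[2])/d[:,2])[:,None])[:,:2]
def fit(P,r,c0):
    f=lambda q:np.hypot(P[:,0]-q[0],P[:,1]-q[1])-r
    s=least_squares(f,c0,loss='soft_l1',f_scale=.001);e=np.abs(f(s.x));return s.x,len(P),np.median(e)
def edge(m):
    cs,_=cv2.findContours(m.astype(np.uint8),cv2.RETR_EXTERNAL,cv2.CHAIN_APPROX_NONE)
    return max(cs,key=cv2.contourArea).reshape(-1,2)
def measure(c,p,sc=np.array([.484,.030]),jc=np.array([.481,.012])):
    h,w=p.shape[:2]; U,V=np.meshgrid(np.arange(w),np.arange(h)); px=np.c_[U.ravel(),V.ravel()]
    g=p.astype(int);mn,mx=g.min(2),g.max(2)
    near=lambda z,c0,r:(np.hypot(*(toplane(c,px,z)-c0).T)<r).reshape(h,w)
    wm=(mn>150)&near(.045,sc,.055); E=toplane(c,edge(wm),.045)
    S=fit(E,.042,sc)
    km=(mx<70)&near(.099,jc,.04); J=fit(toplane(c,edge(km),.099),.025,jc)
    return S,J
E
python3 - <<'E'
from h import *
for c in("top","side"):
    p=cv2.imread(f"pics/{c}0.png");S,J=measure(c,p);print(c,S,J,S[0]-J[0])
s=state();print(R.from_rotvec(s['orientation']).as_matrix().round(3).tolist())
E
```

```text
top (array([0.48443171, 0.02957304]), 112, np.float64(0.0010536097061536222)) (array([0.48543078, 0.01094898]), 61, np.float64(0.0013447054627216265)) [-0.00099906  0.01862406]
side (array([0.48360847, 0.03038081]), 102, np.float64(0.0034693044216781085)) (array([0.46565743, 0.01476668]), 102, np.float64(0.0068975494015194126)) [0.01795104 0.01561413]
[[-0.893, 0.449, -0.0], [0.449, 0.893, 0.0], [0.0, 0.0, -1.0]]
```

Request:
servo_tool(
  deltas=[
    [0,0,0,0,0,0.074],
    [0,0,0,0,0,0.074],
    [0,0,0,0,0,0.074],
    [0,0,0,0,0,0.074],
    [0,0,0,0,0,0.074],
  ],
  fingers=35,
)

```text
time_s: 1.15
tcp_pos: [0.2919, 0.5808, 0.2424]
orientation: [-1.789, -2.582, -0.0]
force: [1.0, -0.8, -0.3]
width: 0.354
grasp_force: 0.0
```

Request:
servo_tool(
  deltas=[
    [0,0,0,0,0,0.074],
    [0,0,0,0,0,0.074],
    [0,0,0,0,0,0.034],
    [-0.18,0.05,0,0,0,0],
    [-0.18,0.05,0,0,0,0],
  ],
)

```text
time_s: 1.65
tcp_pos: [0.3164, 0.4907, 0.2418]
orientation: [2.216, 2.226, 0.0]
force: [0.6, -0.6, 0.4]
width: 0.346
grasp_force: 0.0
```

Request:
servo_tool(
  deltas=[
    [-0.18,0.05,0,0,0,0],
    [-0.18,0.05,0,0,0,0],
    [-0.18,0.05,0,0,0,0],
    [-0.18,0.05,0,0,0,0],
    [-0.18,0.05,0,0,0,0],
  ],
)

```text
time_s: 2.15
tcp_pos: [0.3801, 0.2642, 0.2426]
orientation: [2.22, 2.223, 0.002]
force: [1.4, -0.1, 0.5]
width: 0.351
grasp_force: 0.0
```

Request:
servo_tool(
  deltas=[
    [-0.18,0.05,0,0,0,0],
    [-0.18,0.05,0,0,0,0],
    [-0.18,0.05,0,0,0,0],
    [-0.18,0.05,0,0,0,0],
    [-0.18,0.05,0,0,0,0],
  ],
)

```text
time_s: 2.65
tcp_pos: [0.4429, 0.0392, 0.2427]
orientation: [2.22, 2.223, 0.002]
force: [0.5, 0.4, 0.1]
width: 0.351
grasp_force: 0.0
```

Request:
servo_tool(
  deltas=[
    [-0.185,0.055,0,0,0,0],
    [-0.185,0.055,0,0,0,0],
    [-0.185,0.055,0,0,0,0],
    [0,0,0,0,0.05,0],
    [0,0,0,0,0,0],
  ],
)

```text
time_s: 3.15
tcp_pos: [0.4837, -0.1029, 0.2425]
orientation: [-2.18, -2.162, -0.109]
force: [-0.8, -0.6, -0.2]
width: 0.349
grasp_force: 0.0
```

Run:
```python
from h import *
s=state();print(s['tcp_pos'],s['orientation'])
p,d=capture("wrist");cv2.imwrite("pics/w1.png",p)
p2,_=capture("top");cv2.imwrite("pics/t1.png",p2)
print(measure("top",p2)[0:2])
for c in("wrist",):
  for t in("jar","stand"): print(t,[(np.round(r['at'],4).tolist(),round(r['conf'],2)) for r in mark_of(c,t)])
try:
  print(measure("wrist",p))
except Exception as e:print(e)
T=np.linalg.inv(camera_info("wrist")['world_to_cam']);print(T.round(3))
```

```text
[ 0.48367406 -0.10287367  0.24245441] [-2.18041273 -2.1622007  -0.10864586]
((array([0.48438356, 0.02961662]), 112, np.float64(0.001080018232018188)), (array([0.48543078, 0.01094898]), 61, np.float64(0.0013447054627216265)))
jar [([0.601, 0.0185, 0.0013], 0.94), ([0.4844, 0.0105, 0.0411], 0.92)]
stand [([0.3621, 0.0785, 0.0017], 0.7)]
((array([0.47951787, 0.0365852 ]), 391, np.float64(0.00240913678797091)), (array([0.4805906 , 0.02582701]), 327, np.float64(0.0021341366750141956)))
[[ 1.     0.006  0.     0.483]
 [ 0.006 -0.981 -0.196 -0.034]
 [-0.001  0.196 -0.981  0.381]
 [ 0.     0.     0.     1.   ]]
```

View pics/w1.png

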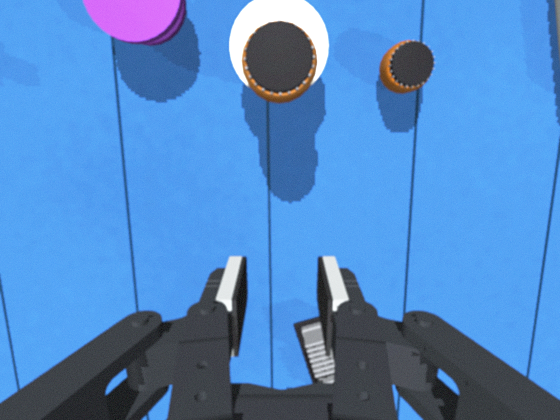

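The wrist view shows the stand's disc at (279,45) and the cap at (280,57), between the decoy jar at (407,66) and the purple stand at (133,10). The fingers are lined up with the jar. The wrist-camera fit disagrees with the others, so I'll check it.

Run:
```python
from h import *
p=cv2.imread("pics/w1.png")
print(toplane("wrist",[[280,57],[280,22],[280,93],[243,57]],.099),toplane("wrist",[[230,45],[328,45],[279,45]],.045))
g=p.astype(int)
print(g[57,240:320:6].tolist());print(g[10:100:6,280].tolist()); print(g[45,225:245:3].tolist())
i=camera_info("wrist");print(i['camera_matrix'],i['D'],state()['tcp_pos'])
```

```text
[[ 0.48119348  0.01976429]
 [ 0.48108137  0.04341239]
 [ 0.48131254 -0.00539673]
 [ 0.45432016  0.01962751]] [[0.43777998 0.03963482]
 [0.52208099 0.04008861]
 [0.47993643 0.03984122]]
[[255, 255, 255], [85, 88, 98], [80, 73, 78], [76, 66, 70], [72, 64, 70], [70, 69, 67], [78, 74, 76], [70, 65, 70], [69, 65, 67], [78, 75, 75], [75, 67, 70], [71, 66, 68], [101, 97, 96], [255, 255, 255]]
[[255, 255, 255], [255, 255, 255], [68, 67, 73], [77, 72, 75], [77, 74, 75], [77, 75, 74], [70, 64, 67], [69, 66, 68], [72, 67, 67], [74, 70, 71], [66, 64, 62], [72, 67, 70], [73, 72, 72], [74, 68, 67], [163, 170, 187]]
[[237, 153, 81], [239, 159, 100], [255, 255, 255], [255, 255, 255], [255, 255, 255], [255, 255, 255], [255, 255, 255]]
[[367.1288412    0.         281.75288404]
 [  0.         367.1288412  206.05130125]
 [  0.           0.           1.        ]] [-0.00879548  0.          0.          0.          0.        ] [ 0.48365349 -0.09553041  0.24220662]
```

```bash
sed -i 's/mx<70/mx<110/; s/mn>150/mn>200/' h.py
cat >> h.py <<'E'
def wm(name):
    p,d=capture("wrist");cv2.imwrite(f"pics/{name}.png",p)
    S,J=measure("wrist",p);s=state()
    print(round(s['time_s'],2),s['tcp_pos'].round(4),s['orientation'].round(3),"S",S,"J",J,"S-J",(S[0]-J[0]).round(4),flush=True);return S,J
E
python3 -c "
from h import *
wm('w2')"
```

```text
3.4 [ 0.4838 -0.0953  0.2423] [-2.164 -2.175 -0.108] S (array([0.48160615, 0.03142502]), 370, np.float64(0.0006024059736666927)) J (array([0.48217815, 0.01253799]), 194, np.float64(0.0011353667490688925)) S-J [-0.0006  0.0189]
```

Request:
servo_tool(
  deltas=[
    [0,0,0.14,0,0,0],
    [0,0,0.14,0,0,0],
    [0,0,0.14,0,0,0],
    [0,0,0.14,0,0,0],
    [0,0,0.14,0,0,0],
  ],
)

```text
time_s: 3.9
tcp_pos: [0.4841, -0.0777, 0.0671]
orientation: [-2.164, -2.177, -0.108]
force: [1.3, -0.1, 0.2]
width: 0.35
grasp_force: 0.0
```

Request:
servo_tool(
  deltas=[
    [0.02,0,0,0,0,0],
    [0.02,0,0,0,0,0],
    [0.02,0,0,0,0,0],
    [0,0,0,0,0,0],
    [0,0,0,0,0,0],
  ],
)

```text
time_s: 4.4
tcp_pos: [0.4848, -0.0652, 0.0711]
orientation: [-2.17, -2.174, -0.111]
force: [-0.3, 0.5, 0.1]
width: 0.35
grasp_force: 0.0
```

```bash
python3 -c "
from h import *
wm('w3')
p,_=capture('side')
p2=cv2.imread('pics/w3.png');a=cv2.resize(p[170:270,180:280],(400,400),interpolation=cv2.INTER_CUBIC)
cv2.imwrite('pics/c3.png',np.hstack([a,cv2.resize(p2,(400,300))[:,:].copy() if 0 else cv2.copyMakeBorder(cv2.resize(p2,(400,300)),0,100,0,0,cv2.BORDER_CONSTANT)]))
print(state()['force'])"
```

```text
4.45 [ 0.4846 -0.0655  0.0708] [-2.17  -2.173 -0.11 ] S (array([0.47909235, 0.01893449]), 233, np.float64(0.003123212148728134)) J (array([0.48208721, 0.01146412]), 499, np.float64(0.001128668862697333)) S-J [-0.003   0.0075]
[-0.09359954  0.60875347  0.16877919]
```

View pics/c3.png

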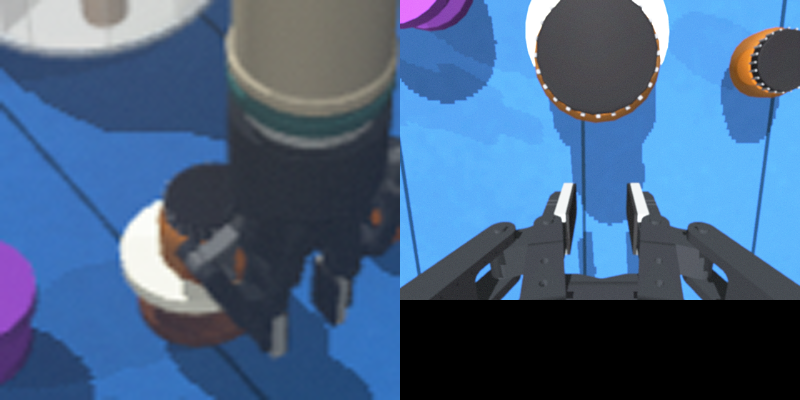

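The side crop shows the fingers beside the jar and clear of the disc. In the wrist view the cap's centre (598,60) is about 2 mm left of the finger centre line (602). I'll lower the fingers about 5 mm, correct sideways and close in.

Request:
servo_tool(
  deltas=[
    [0.021,-0.002,0.0065,0,0,0],
    [0.021,-0.002,0.0065,0,0,0],
    [0.021,-0.002,0.0065,0,0,0],
    [0.01,-0.002,0.0065,0,0,0],
    [0.01,-0.002,0.0065,0,0,0],
  ],
)

```text
time_s: 5.0
tcp_pos: [0.4811, -0.0435, 0.0634]
orientation: [-2.168, -2.171, -0.108]
force: [-1.3, 0.2, -0.1]
width: 0.35
grasp_force: 0.0
```

Request:
servo_tool(
  deltas=[
    [0.006,0,0,0,0,0],
    [0,0,0,0,0,0],
    [0,0,0,0,0,0],
  ],
)

```text
time_s: 5.3
tcp_pos: [0.4813, -0.0426, 0.0638]
orientation: [-2.169, -2.171, -0.108]
force: [0.3, 0.3, -0.3]
width: 0.348
grasp_force: 0.0
```

```bash
python3 -c "
from h import *
wm('w4')
s=state();print(s['force'],s['ft_torque'],s['joint_velocities'].round(3))
p,d=capture('wrist')
# finger tip heights from depth
i=camera_info('wrist');T=np.linalg.inv(i['world_to_cam']);K=i['camera_matrix']
v,u=np.mgrid[230:345:1,190:370:1];z=d[v,u];P=np.stack([(u-K[0][2])/K[0][0]*z,(v-K[1][2])/K[1][1]*z,z],-1)@T[:3,:3].T+T[:3,3]
br=(p[v,u].min(-1)>150)&(z<.35)
Q=P[br];print(len(Q));
for sgn in(1,-1):
    q=Q[(Q[:,0]-s['tcp_pos'][0])*sgn>0];print(np.percentile(q,[1,5,50,95,99],axis=0).round(4).tolist())
"
```

```text
5.35 [ 0.4814 -0.0427  0.0638] [-2.17  -2.171 -0.109] S (array([0.48174214, 0.02890991]), 623, np.float64(0.0014721138005512058)) J (array([0.48247766, 0.00803919]), 704, np.float64(0.0026384974753905204)) S-J [-0.0007  0.0209]
[ 0.17510822 -0.0628683   0.52324794] [-0.11178909 -0.01368966  0.03058409] [ 0.001 -0.002 -0.001  0.002 -0.001  0.002 -0.   ]
94
[[0.4978, -0.0377, 0.0907], [0.4979, -0.0373, 0.0912], [0.4985, -0.0354, 0.0922], [0.5, -0.0341, 0.0932], [0.5002, -0.034, 0.0932]]
[[0.4618, -0.0378, 0.0905], [0.4623, -0.0374, 0.0912], [0.4633, -0.0356, 0.0921], [0.4642, -0.0346, 0.0931], [0.4642, -0.0344, 0.0933]]
```

View pics/w4.png

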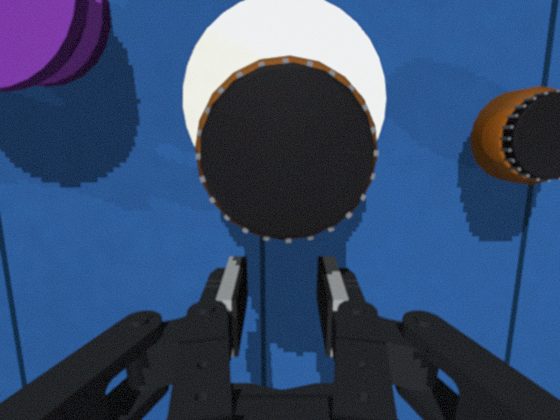

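The disc is at about (284,95) and the cap, at (287,148), is still untouched. The finger gap is centred on x = 0.481, which is on the stand's axis within a millimetre. I'll approach slowly; contact is expected at TCP y ≈ -0.025.

Request:
servo_tool(
  deltas=[
    [0.01,0,0,0,0,0],
    [0.01,0,0,0,0,0],
    [0.01,0.001,0,0,0,0],
    [0.008,0.001,0,0,0,0],
    [0.004,0,0,0,0,0],
  ],
)

```text
time_s: 5.9
tcp_pos: [0.4818, -0.0316, 0.0649]
orientation: [-2.168, -2.172, -0.109]
force: [-0.4, 0.5, -0.2]
width: 0.349
grasp_force: 0.0
```

Request:
servo_tool(
  deltas=[
    [0.004,0,0.0004,0,0,0],
    [0.004,0,0.0004,0,0,0],
    [0.004,0,0.0004,0,0,0],
    [0.004,0,0.0004,0,0,0],
    [0.004,0,0.0004,0,0,0],
  ],
)

```text
time_s: 6.4
tcp_pos: [0.4818, -0.0269, 0.0648]
orientation: [-2.169, -2.171, -0.109]
force: [-0.5, 0.1, -1.0]
width: 0.347
grasp_force: 0.0
```

Request:
servo_tool(
  deltas=[
    [0.004,0,0.0004,0,0,0],
    [0.004,0,0.0004,0,0,0],
    [0.004,0,0.0004,0,0,0],
    [0.004,0,0.0004,0,0,0],
    [0.004,0,0.0004,0,0,0],
  ],
)

```text
time_s: 6.9
tcp_pos: [0.4819, -0.0222, 0.0649]
orientation: [-2.17, -2.171, -0.108]
force: [-0.2, 0.3, -0.7]
width: 0.353
grasp_force: 0.5
```

```bash
python3 -c "
from h import *
wm('w5')
s=state();print(s['force'])
p,_=capture('top');print(measure('top',p))
"
```

```text
6.95 [ 0.4818 -0.0219  0.0649] [-2.169 -2.171 -0.109] S (array([0.48159242, 0.03058824]), 588, np.float64(0.0005751242398826864)) J (array([0.48181733, 0.00785433]), 782, np.float64(0.005856791302569763)) S-J [-0.0002  0.0227]
[-0.06217405 -0.49248626 -0.28551577]
((array([0.48197593, 0.02806623]), 64, np.float64(0.0023525246729363437)), (array([0.48680746, 0.00311108]), 119, np.float64(0.004402307608730109)))
```

View pics/w5.png

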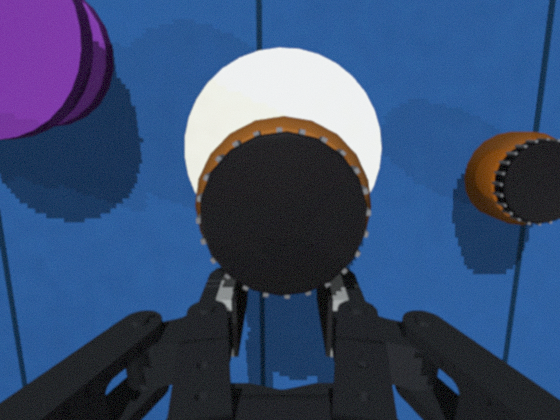

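The cap, at (284,209), is now nested between both finger edges and contact is light, about 0.5 N. I'll fit only the cap's free upper half from here and keep pushing slowly.

```bash
cat >> h.py <<'E'
def wj(name):
    p,d=capture("wrist");cv2.imwrite(f"pics/{name}.png",p);s=state()
    jc=np.array([s['tcp_pos'][0],s['tcp_pos'][1]+.037])
    S,_=measure("wrist",p)
    g=p.astype(int);h,w=g.shape[:2];U,V=np.meshgrid(np.arange(w),np.arange(h))
    W=toplane("wrist",np.c_[U.ravel(),V.ravel()],.099)-jc
    ok=((np.hypot(*W.T)<.035)&(W[:,1]>-.003)).reshape(h,w)&(g.max(2)<110)
    P=toplane("wrist",edge(ok),.099);P=P[P[:,1]>jc[1]+.001]
    J=fit(P,.025,jc)
    print(round(s['time_s'],2),s['tcp_pos'].round(4),s['force'].round(2),"S",S,"J",J,"S-J",(S[0]-J[0]).round(4))
E
python3 -c "
from h import *
wj('w6')"
```

```text
7.05 [ 0.4818 -0.022   0.0649] [-0.18 -0.59  0.05] S (array([0.48169703, 0.03026032]), 588, np.float64(0.0005977388171465731)) J (array([0.48199708, 0.01492745]), 328, np.float64(0.0004039817631183093)) S-J [-0.0003  0.0153]
```

Request:
servo_tool(
  deltas=[
    [0.004,0,0.0004,0,0,0],
    [0.004,0,0.0004,0,0,0],
    [0.004,0,0.0004,0,0,0],
    [0.004,0,0.0004,0,0,0],
    [0.004,0,0.0004,0,0,0],
  ],
)

```text
time_s: 7.55
tcp_pos: [0.4817, -0.0168, 0.0649]
orientation: [-2.169, -2.171, -0.108]
force: [0.6, -1.5, 0.7]
width: 0.348
grasp_force: 0.6
```

```bash
python3 -c "
from h import *
wj('w7')"
```

```text
7.6 [ 0.4817 -0.0166  0.0649] [-0.08 -1.22  0.39] S (array([0.48165895, 0.03026309]), 596, np.float64(0.0007802325220858976)) J (array([0.48167316, 0.02013879]), 323, np.float64(0.00032932180778026676)) S-J [-0.      0.0101]
```

Very consistent: 10 mm left, with no sideways error.

Request:
servo_tool(
  deltas=[
    [0.004,0,0.0004,0,0,0],
    [0.004,0,0.0004,0,0,0],
    [0.004,0,0.0004,0,0,0],
    [0.004,0,0.0004,0,0,0],
    [0.004,0,0.0004,0,0,0],
  ],
)

```text
time_s: 8.1
tcp_pos: [0.4817, -0.0118, 0.0649]
orientation: [-2.169, -2.171, -0.109]
force: [0.5, -1.3, -0.5]
width: 0.349
grasp_force: 0.6
```

Request:
servo_tool(
  deltas=[
    [0.004,0,0.0004,0,0,0],
    [0.004,0,0.0004,0,0,0],
    [0.004,0,0.0004,0,0,0],
    [0,0,0,0,0,0],
  ],
)

```text
time_s: 8.5
tcp_pos: [0.4817, -0.0086, 0.0649]
orientation: [-2.169, -2.171, -0.109]
force: [-0.5, -1.7, 0.8]
width: 0.346
grasp_force: 0.4
```

```bash
python3 -c "
from h import *
wj('w8')"
```

```text
8.55 [ 0.4817 -0.0086  0.0649] [-0.12 -0.81 -0.18] S (array([0.4816751 , 0.03036702]), 670, np.float64(0.0010044360467609363)) J (array([0.4814517 , 0.02746439]), 237, np.float64(0.00022305653321286895)) S-J [0.0002 0.0029]
```

Request:
servo_tool(
  deltas=[
    [0.004,0,0.0004,0,0,0],
    [0.004,0,0.0004,0,0,0],
    [0.003,0,0.0003,0,0,0],
    [0,0,0,0,0,0],
    [0,0,0,0,0,0],
  ],
)

```text
time_s: 9.05
tcp_pos: [0.4817, -0.006, 0.0649]
orientation: [-2.169, -2.171, -0.109]
force: [0.2, -1.0, -0.4]
width: 0.351
grasp_force: 0.3
```

Request:
servo_tool(
  deltas=[
    [-0.004,0,0,0,0,0],
    [-0.008,0,0,0,0,0],
    [-0.02,0,0,0,0,0],
    [-0.06,0,0,0,0,0],
    [-0.12,0,0,0,0,0],
  ],
)

```text
time_s: 9.55
tcp_pos: [0.4819, -0.0572, 0.0596]
orientation: [-2.163, -2.175, -0.11]
force: [1.4, -0.4, -0.1]
width: 0.354
grasp_force: 0.0
```

Request:
servo_tool(
  deltas=[
    [-0.1,0,-0.1,0,0,0],
    [0,0,-0.12,0,0,0],
    [0,0,-0.12,0,0,0],
    [0,0,0,0,0,0],
    [0,0,0,0,0,0],
  ],
)

```text
time_s: 10.05
tcp_pos: [0.4821, -0.0924, 0.1421]
orientation: [-2.17, -2.172, -0.11]
force: [0.9, 0.8, -0.3]
width: 0.347
grasp_force: 0.0
```

```bash
python3 -c "
from h import *
wm('w9')
p,_=capture('top');print(measure('top',p,jc=np.array([.484,.03])))
for c in('wrist','top'):
  for t in('jar','stand'): print(t,[(np.round(r['at'],4).tolist(),round(r['conf'],2)) for r in mark_of(c,t)])
s=state();print(s['time_s'],s['joint_velocities'].round(3))"
```

```text
10.1 [ 0.4815 -0.092   0.1414] [-2.168 -2.171 -0.108] S (array([0.4807156 , 0.03259271]), 465, np.float64(0.0009298881316639196)) J (array([0.47969551, 0.00733135]), 307, np.float64(0.004964794819438515)) S-J [0.001  0.0253]
((array([0.4843505 , 0.03086932]), 96, np.float64(0.00145107817274202)), (array([0.48316086, 0.0275821 ]), 74, np.float64(0.0012660704198706046)))
jar [([0.4806, 0.0279, 0.0412], 0.75), ([0.6008, 0.019, -0.003], 0.57)]
stand []
jar [([0.4814, 0.0305, 0.0437], 0.85), ([0.6025, 0.018, 0.0], 0.56)]
stand [([0.3604, 0.0795, 0.0005], 0.87), ([0.4815, 0.0291, 0.0016], 0.81)]
10.35 [-0.    -0.002  0.004 -0.003  0.001  0.003  0.001]
```

View pics/w9.png

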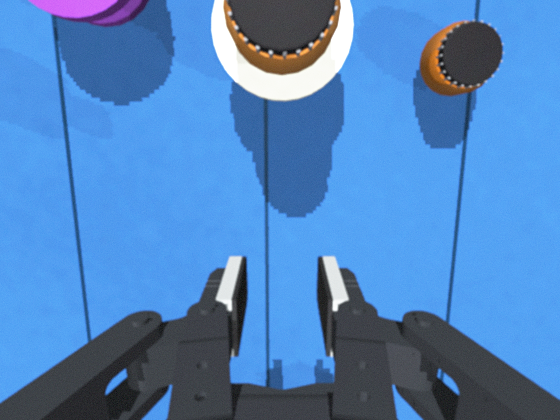

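The jar stands near the middle of the disc (disc at (282,30)), but both are cut off at the top of the frame. I'll raise the wrist camera straight above for an undistorted check.

Request:
servo_tool(
  deltas=[
    [0,0,-0.15,0,0,0],
    [0,0,-0.15,0,0,0],
    [0,0,-0.15,0,0,0],
    [0.1,0,-0.15,0,-0.05,0],
    [0.1,0,0,0,0,0],
  ],
)

```text
time_s: 10.85
tcp_pos: [0.4849, -0.0564, 0.2975]
orientation: [2.214, 2.218, 0.009]
force: [0.6, 0.8, -1.1]
width: 0.347
grasp_force: 0.0
```

Request:
servo_tool(
  deltas=[
    [0.08,0,0,0,0,0],
    [0,0,0,0,0,0],
    [0,0,0,0,0,0],
    [0,0,0,0,0,0],
    [0,0,0,0,0,0],
  ],
)

```text
time_s: 11.35
tcp_pos: [0.4816, -0.0387, 0.2932]
orientation: [-2.223, -2.22, 0.001]
force: [0.6, -0.3, -0.7]
width: 0.349
grasp_force: 0.0
```

```bash
python3 -c "
from h import *
S,J=wm('w10')
wm('w11')
T=np.linalg.inv(camera_info('wrist')['world_to_cam']);print(T[:3,3])
p=cv2.imread('pics/w10.png');cv2.imwrite('pics/w10b.png',p)"
```

```text
11.4 [ 0.4817 -0.0385  0.2932] [ 2.223e+00  2.220e+00 -1.000e-03] S (array([0.4816344 , 0.03167212]), 247, np.float64(0.00027477872389256724)) J (array([0.48152558, 0.03016008]), 165, np.float64(0.0016165016953211438)) S-J [0.0001 0.0015]
11.45 [ 0.4817 -0.0383  0.2932] [-2.222e+00 -2.220e+00  1.000e-03] S (array([0.48161643, 0.03169133]), 247, np.float64(0.0002677869578582223)) J (array([0.48139966, 0.03009825]), 163, np.float64(0.0017092053484513113)) S-J [0.0002 0.0016]
[0.48133385 0.03660547 0.42545692]
```

View pics/w10.png

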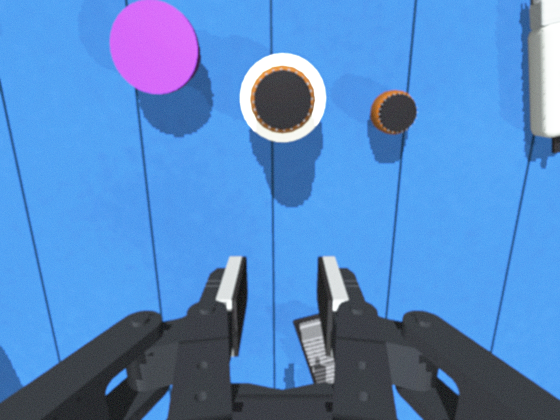

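From overhead, the cap (283,99) sits concentric with the white disc (283,97), about 1.5 mm off centre. The jar is upright, the arm is clear, and the part of the clipper and combs in view looks undisturbed. I'm handing in.

```bash
python3 -c "
from h import *
print(close_job())"
```

```text
the job is handed in; nothing more can be done
None
```

I pushed the jar gently back to about 1.5 mm from the stand's middle by the overhead wrist camera (about 3.5 mm by the coarser top camera; limit 5 mm), left it upright with the arm clear, and handed the job in at about 11.5 s; no verdict was returned.

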